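# Bring the jar-sealing pump just past its peak and brake it there

## Task

The hand-cranked vacuum pump must be left holding its pull on the jar under the bell. Take the brake off, turn the flywheel slowly clockwise (seen from above) by its crank knob until you feel the resistance build, peak and fall away, and stop just past that peak, where the wheel stays by itself and before it starts to run on. Then let go and swing the brake lever firmly on, so the wheel is left standing there; the other things on the table stay where they are.

Things in the scene. Friction and masses are not known exactly. Their poses are not given: they have to be found in the camera images.
- pump: cream hand-cranked vacuum pump fixed to the table: base 130 x 385 mm, round crankcase, finned cylinder towards its own +y, copper pipe (top 151 mm high) to a clear bell over a jar 210 mm along +y. Origin: on the table, on the vertical axis of the flywheel; z up. Brake lever's pivot at x 0, y -91 mm. A cam hidden in the crankcase works a sprung plunger
- flywheel (a joint): angle of the dark flywheel (150 mm across, 90 to 106 mm high, hub nut to 116), rad, growing clockwise from above as the white arrow on it points. At angle q the crank knob lies in the direction 2.3 - q counterclockwise from the pump's +x. Starts within 0.25 of 0. Plain drag, about 2 N at the knob, all round. The cam's angle on the wheel is unseen and differs each time
- cam_follower (a point): where the hidden cam meets the plunger inside the crankcase, on the +y side; never moves. In 0.5 rad of wheel turn the knob's force climbs to about 11 N and falls back to the plain drag; then follows the cam's top, 0.4 rad wide, plunger fully drawn, where the wheel stays when let go; past it the spring drives the wheel on. The middle of the top comes at a wheel angle of 1.2 to 2.9
- crank_knob (a point): centre of the black crank knob on the flywheel, 132 mm above the table: upright cylinder 24 mm across, 45 mm tall, from 109 to 154 mm above the table; spins freely on its pin. It runs on a circle of 58 mm radius round the wheel's axis
- brake (a joint): angle of the brake lever, rad: 0 is off (lever along the pump's -x), growing counterclockwise from above, its knob swinging outwards to the pump's -y. Its eccentric meets the rim at about 0.6; firmly on from 0.8 to the stop at 1.15. Stays where left. Setting it takes about 5 N at its knob and drags the wheel on a few degrees
- brake_knob (a point): on the axis of the red upright knob at the end of the brake lever, 115 mm above the table, 70 mm from the lever's pivot; the knob is 17 mm across and reaches from 94 to 130 mm above the table
- mug_2: cream mug, bystander, to be left alone; origin at its underside
- lemon_1: lemon, bystander, to be left alone; origin at its underside
- garlic_1: garlic bulb, bystander, to be left alone; origin at its underside
- next_jar: red-labelled jar waiting its turn, bystander, to be left alone; origin at its underside
- tin: tin, bystander, to be left alone; origin at its underside
- timer: green wind-up timer, bystander, to be left alone; origin at its underside
- wooden_spoon_1: wooden spoon, bystander, to be left alone; origin at its underside
- teaspoon: teaspoon, bystander, to be left alone; origin at its underside

How it is judged:
On the way, in this order (a step that is already met when the one before it is completed fails the run):
1. the brake is taken off (lever below 0.25 rad) (value of joint brake below 0.25 rad), for 0.2 s.
2. with the brake still off, the wheel stands just past the peak: plunger within 0.6 mm of fully drawn, wheel at rest (y of plunger_c0 in the frame of pump above 0.1134 m and value of joint brake below 0.4 rad and velocity of joint flywheel between -0.1 and 0.1 rad/s), for 0.3 s.
At the end, for the whole second after the job is handed in: the brake lever is on (past 0.8 rad) and the flywheel stands at rest just past its peak: the plunger inside is still within 0.6 mm of fully drawn (value of joint brake above 0.8 rad and y of plunger_c0 in the frame of pump above 0.1134 m and velocity of joint flywheel between -0.1 and 0.1 rad/s); the robot touches nothing.
It fails at once if the wheel is turned backwards (value of joint flywheel below -0.6 rad).
It fails at once if the wheel is spun or gets away (over 2.5 rad/s) (velocity of joint flywheel above 2.5 rad/s).
It fails at once if the wheel is cranked against the brake (lever past 0.7 rad) (value of joint brake above 0.7 rad and velocity of joint flywheel above 0.6 rad/s).
It fails at once if a bystander is moved by more than 20 mm (distance of any of mug_2, lemon_1, garlic_1, next_jar, tin, timer, wooden_spoon_1, teaspoon from where it was at the start of the episode above 0.02 m).
It also fails if it takes over 72 s, if anything falls off the work surface, if the arm or the gripper's body presses on something with over 40 N, if the wrist force passes 120 N, or if a joint passes its speed limit or range.

## Robot

A 6-joint arm with a two-finger parallel gripper is mounted at the origin on a cart in front of the work surface, level with it; the furniture and walls round the work are solid. World frame = base frame: x ahead of the robot, y to its left, z up, the work surface at z = 0. Lengths are in m, angles in rad, forces in N, time in s.
With the tool pointing down it reaches from about 0.375 to 0.9 m from the base axis. Payload 3.1 kg.
Tool frame: the origin (TCP) lies between the finger pads; the fingertips stand manip.finger_overhang ahead of it and the grasp point (between the pads) lies 5 mm behind it (manip.finger_overhang is the distance from the TCP to the fingertips, in m); z points along the fingers, y is the line along which they close (so a half turn about z gives the same grasp; the last joint's range is limited). The gripper opens to 85 mm and grips with 20 to 120 N. Pads are 22 mm wide; open, the fingers measure 114 mm over their backs; the gripper's body (76 mm by 85 mm) begins 54 mm behind the grasp point. The pads swing forward as they close: fully open they stand 13 mm farther back than shut.
Start: joints at [-0.178, 0.527, 1.433, -0, 1.181, -0.178], TCP at [0.625, 0, 0.245] pointing down, gripper open.
Joint ranges: [-3.08, 3.08], [-0.75, 2.2], [0.22, 2.44], [-1.43, 4.57], [0, 2.65], [-2.85, 2.85]. Speed limits (rad/s): [2.79, 2.79, 3.14, 3.14, 3.14, 3.14].

## Interface

Orientations are given as a unit quaternion [x, y, z, w].
In Python, from station import manip gives the robot as it stands.
- The arm moves only by the tool drive_tool, never from a script. Its argument "plan" is a list of rows, each a list of 7 numbers: the shift along the tool's x, y, z in m, then the turn, a rotation vector about the tool's x, y, z in degrees, then the opening, from -1 (shut) to 1 (fully open). In form: [[x, y, z, wx, wy, wz, gripper], ...]. A call has 1 to 10 rows; each row shifts and turns the commanded pose from where the row before left it, along the tool's axes as they then stand; what a row does not reach is not made up. A row lasts 1/10 s, in which the tool goes at most 50 mm and 8.59 degrees, less where a joint would pass 70% of its speed; a pose out of reach is approached as far as the arm can. A call is refused whole if a number of a shift passes 0.05 or a number of a turn 8.59, either way. A call with a gripper value outside its range is refused whole. The fingers move at their own pace and stop on an object; "newtons" is the grip in N (left out, the last holds). Time passes only in rows, so rows that do not move let the fingers close. It gives the time, the measured TCP pose, the force, the opening and the grip force at its end, in the units of the state.
- manip.sense(): the state, without advancing time (a new reading comes with each control period).
- manip.snapshot(name): name is "scene" or "side" or "wrist"; returns a dict with "image" (384x512x3 uint8, red, green, blue), "z_map" (384x512 float32, m along the optical axis (not along the pixel's ray), 0 where there is no reading), "fov_y" (degrees; the focal length in pixels is half the picture's height over the tangent of half this angle, whatever the lens; pixels are square), "cx", "cy" (the principal point, pixels), "extrinsics" (4x4, takes a point from camera to world coordinates); the wrist camera has in their place "mount" (4x4, takes a point from camera to tool coordinates, whose origin is the TCP and whose axes are the flange's). Camera axes: x right, y up, looking along -z (the intrinsics and any distortion apply to the point x, -y, -z); pixel columns grow to the right and rows downward; lengths in m; the calibration is good to about 2 mm. A picture is of the moment at which its call begins: read the wrist's pose just before it.
- manip.sign_off(): hands the job in; it is judged then, once.
The state is a dict: "t": time; "q": joint angles; "qd": joint speeds; "tau": joint torques, N m; "tcp_pos": TCP position; "tool_rot": TCP orientation; "force": force on the tool from outside, world axes, zero at the start; "ft_torque": the same for the moment, N m; "finger_gap": opening from 0.0 (shut) to 1.0 (fully open); "gripper_force": force on a finger pad.
Only numpy, scipy, OpenCV 4.12 (cv2) and the standard library are available. Lean on these libraries where they do the work, as an engineer would, in place of code of your own. Each camera call takes 0.05 s, during which the arm holds its last target. There are 200 camera calls.

## Working session

There is one attempt and no reset: what is moved stays moved. The work goes in short steps, Python scripts to look and compute and a tool call to move; the robot and the scene stay as the last step left them, time stands still between calls to the robot, and variables do not carry over. Pictures are saved under pics/ and viewed, at most 10 in all, crops included, and the job is handed in when it is done.

Besides the shell and the picture viewer there is one more tool, called as name(argument=value, ...) on one line, values as JSON. drive_tool: Moves the arm, as the interface text tells. Its arguments: {"type":"object","properties":{"plan":{"type":"array"},"newtons":{"type":"number"}},"required":["plan"]}

```bash
mkdir -p pics; cat > h.py <<'E'
import numpy as np, cv2
from station import manip
def snap(n):
    s=manip.sense(); d=manip.snapshot(n)
    if n=="wrist":
        from scipy.spatial.transform import Rotation as R
        T=np.eye(4);T[:3,:3]=R.from_quat(s["tool_rot"]).as_matrix();T[:3,3]=s["tcp_pos"]
        d["extrinsics"]=T@np.array(d["mount"])
    return d
def ray(d,u,v):
    f=d["image"].shape[0]/2/np.tan(np.radians(d["fov_y"])/2)
    E=np.array(d["extrinsics"]); c=np.array([(u-d["cx"])/f,-(v-d["cy"])/f,-1.])
    return E[:3,3],E[:3,:3]@c
def onz(d,u,v,z):
    o,r=ray(d,u,v); return o+r*(z-o[2])/r[2]
def depth(d,u,v):
    o,r=ray(d,u,v); return o+r*d["z_map"][int(v),int(u)]
def tri(rs):
    A=np.zeros((3,3));b=np.zeros(3)
    for o,r in rs:
        r=r/np.linalg.norm(r);P=np.eye(3)-np.outer(r,r);A+=P;b+=P@o
    return np.linalg.solve(A,b)
E
python3 - <<'E'
from h import *
ims=[]
for n in("scene","side","wrist"):
    d=snap(n);np.savez("pics/%s0.npz"%n,**d);print(n,{k:np.round(v,3).tolist() for k,v in d.items() if k not in("image","z_map")})
    cv2.imwrite("pics/%s0.png"%n,cv2.resize(d["image"][:,:,::-1],(800,600)))
print(manip.sense(),manip.finger_overhang)
E
```

```text
scene {'fov_y': 56.101, 'cx': 254.362, 'cy': 197.724, 'extrinsics': [[-0.884, 0.274, -0.379, 0.034], [-0.467, -0.55, 0.692, 0.809], [-0.018, 0.789, 0.614, 0.893], [0.0, 0.0, 0.0, 1.0]]}
side {'fov_y': 54.176, 'cx': 260.286, 'cy': 192.719, 'extrinsics': [[0.998, -0.028, 0.062, 0.564], [0.067, 0.569, -0.82, -1.181], [-0.012, 0.822, 0.569, 0.869], [0.0, 0.0, 0.0, 1.0]]}
wrist {'fov_y': 68.28, 'cx': 255.825, 'cy': 189.614, 'mount': [[0.0, 0.946, 0.323, 0.082], [1.0, -0.0, 0.0, 0.001], [0.0, 0.323, -0.946, -0.128], [0.0, 0.0, 0.0, 1.0]], 'extrinsics': [[1.0, -0.001, 0.002, 0.625], [0.0, 0.947, 0.323, 0.082], [-0.002, -0.323, 0.947, 0.372], [0.0, 0.0, 0.0, 1.0]]}
{'t': 0.15, 'q': array([-1.78503982e-01,  5.28291878e-01,  1.43361306e+00,  7.68686764e-06,
        1.18139925e+00, -1.78490225e-01]), 'qd': array([ 6.94245334e-04, -1.18112544e-03, -3.03549124e-03,  3.12038513e-05,
       -1.20692699e-03,  8.31735878e-04]), 'tau': array([ 1.17890530e-03, -4.42742836e+01, -1.78276026e+01, -2.15643640e-04,
        5.61750654e-03, -9.84718270e-06]), 'tcp_pos': array([6.24472492e-01, 1.24193281e-04, 2.44532664e-01]), 'tool_rot': array([ 7.07112420e-01,  7.07100625e-01, -4.85143810e-04, -7.04968581e-04]), 'force': array([-0.15716822, -0.49862515, -0.07402215]), 'ft_torque': array([0.04359009, 0.00384672, 0.04862029]), 'gripper_force': 0.0, 'finger_gap': 1.0029915448645779} 0.014
```

View pics/scene0.png

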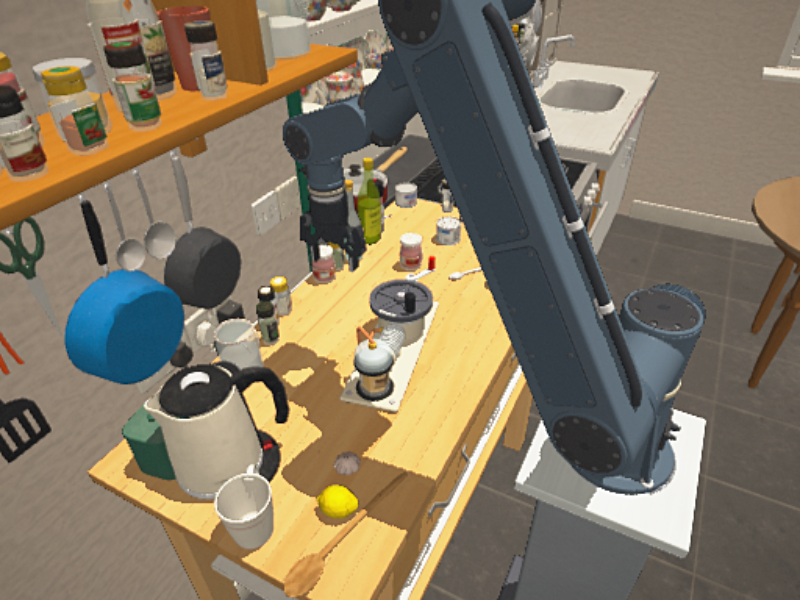

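View pics/side0.png

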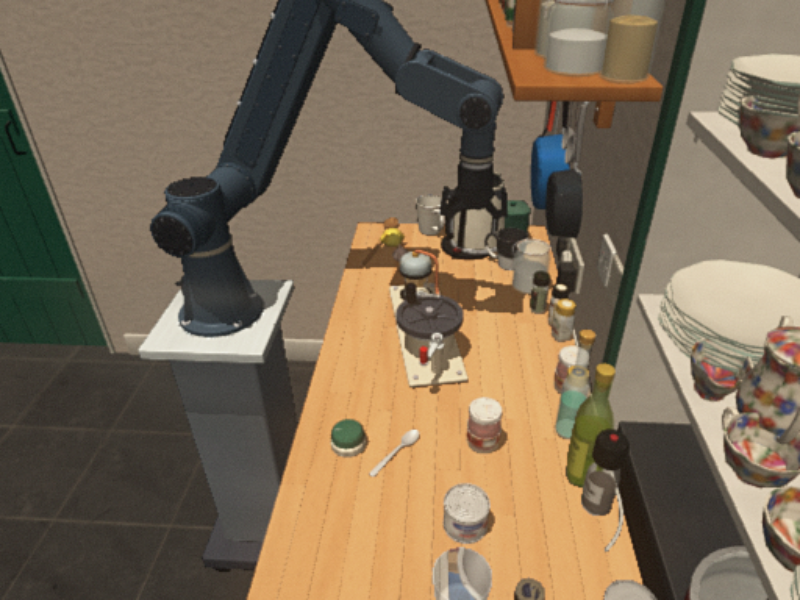

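View pics/wrist0.png

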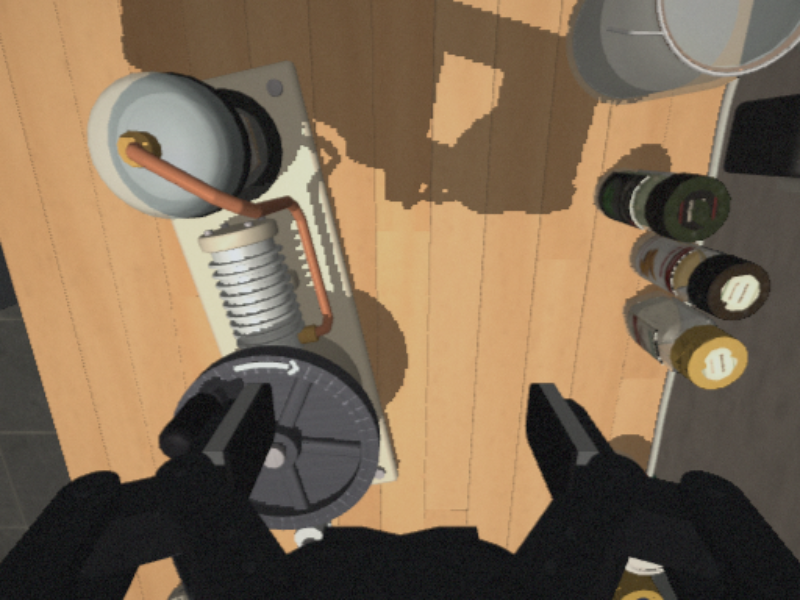

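```bash
cat > m.py <<'E'
from h import *
def cloud(d):
    v,u=np.mgrid[:384,:512]; f=192/np.tan(np.radians(d["fov_y"])/2); z=d["z_map"]
    c=np.stack([(u-d["cx"])/f*z,-(v-d["cy"])/f*z,-z],-1); E=np.array(d["extrinsics"])
    p=c@E[:3,:3].T+E[:3,3]; p[z<=0]=np.nan; return p
E
python3 - <<'E'
from m import *
D={n:dict(np.load("pics/%s0.npz"%n)) for n in("scene","side","wrist")}
C={n:cloud(d) for n,d in D.items()}
for n,p in C.items():
    d=D[n];x,y,z=p[...,0],p[...,1],p[...,2]
    near=(abs(x-.52)<.2)&(abs(y+.02)<.3)
    g=d["image"].max(-1); 
    rim=near&(z>.1)&(z<.112)&(g<110)
    pts=p[rim]
    # rim circle from convex hull
    if len(pts)>20:
        c,r=cv2.minEnclosingCircle(pts[:,:2].astype(np.float32)); print(n,"rim",len(pts),c,r,np.median(pts[:,2]))
    im=d["image"].astype(int)
    red=near&(im[...,0]>120)&(im[...,1]<60)&(im[...,2]<60)&(z>.08)
    vv,uu=np.nonzero(red)
    if len(vv): print(n,"red",len(vv),uu.mean(),vv.mean(),np.nanmedian(p[red],0),np.nanmax(z[red]),uu.min(),uu.max(),vv.min(),vv.max())
    bk=near&(z>.12)&(z<.165)&(g<60)
    vv,uu=np.nonzero(bk)
    if len(vv): print(n,"black",len(vv),np.median(uu),np.median(vv),np.nanmedian(p[bk],0),np.nanmax(z[bk]))
for n,(u,v) in dict(scene=(400,298),side=(430,317),wrist=(275,440)).items(): print(n,depth(D[n],u*.64,v*.64),onz(D[n],u*.64,v*.64,.106))
E
```

```text
scene rim 176 (0.5521422624588013, 0.04460810124874115) 0.2348775565624237 0.1037729377395934
scene red 27 265.7037037037037 158.96296296296296 [ 0.52632152 -0.272073    0.11328478] 0.7243183841353897 85 277 26 172
scene black 71 262.0 193.0 [ 0.48875756 -0.07702421  0.14313459] 0.1649892516900051
side rim 600 (0.6189637184143066, -0.00686484482139349) 0.2896241247653961 0.10545229521689986
side red 31 270.19354838709677 226.5483870967742 [ 0.52575659 -0.28458643  0.12060278] 0.13268725578194496 269 272 222 231
side black 70 263.0 186.0 [ 0.49263107 -0.09330041  0.13896701] 0.15731381169919256
wrist rim 4473 (0.5306644439697266, -0.04647643491625786) 0.16618171334266663 0.10493396511155872
wrist black 719 118.0 273.0 [ 0.49450395 -0.07901453  0.14728006] 0.15566369205334302
scene [ 0.53047509 -0.11174749  0.11033867] [ 0.53322731 -0.11685395  0.106     ]
side [ 0.53707342 -0.14202702  0.10721543] [ 0.53703    -0.14036997  0.106     ]
wrist [ 0.53705763 -0.11452062  0.1103121 ] [ 0.53560366 -0.11775177  0.106     ]
```

```bash
python3 - <<'E'
from m import *
from scipy.optimize import least_squares
D={n:dict(np.load("pics/%s0.npz"%n)) for n in("scene","side","wrist")}
C={n:cloud(d) for n,d in D.items()}
for n in C:
    p=C[n];x,y,z=p[...,0],p[...,1],p[...,2]
    m=(np.hypot(x-.535,y+.12)<.095)&(z>.1)&(z<.1115)
    if n=="wrist": # exclude gripper
        m&=D[n]["image"].max(-1)>45
    q=p[m][:,:2]
    h=cv2.convexHull(q.astype(np.float32))[:,0]
    r=least_squares(lambda c:np.hypot(*(h-c).T)-.075,[.535,-.12],loss="soft_l1",f_scale=.002)
    print(n,len(q),len(h),r.x,np.round(np.hypot(*(h-r.x).T),3))
d=D["wrist"]
for u,v in((290,62),(320,180),(345,280),(397,478),(350,300)): 
    print(depth(d,u*.64-4,v*.64+6)[2],onz(d,u*.64,v*.64,.012))
# bell: topmost blob cloud
p=C["wrist"];x,y,z=p[...,0],p[...,1],p[...,2]
m=(abs(x-.46)<.1)&(abs(y-.08)<.1)&(z>.1);print("bell",np.median(p[m],0),z[m].max())
for (s,w) in (((410,292),(190,425)),):pass
a=[ray(D["scene"],262,193),ray(D["side"],263,186)]
print("knob mid tri",tri(a)); print("red tri",tri([ray(D["scene"],432*.64,262*.64),ray(D["side"],270.2,226.5)]))
im=d["image"].astype(int)
im=D["side"]["image"][180:260,235:315,::-1];b=D["scene"]["image"][150:230,225:305,::-1]
cv2.imwrite("pics/c1.png",np.hstack([cv2.resize(i,(400,400),interpolation=0) for i in(im,b)]))
E
```

```text
scene 453 28 [ 0.53507747 -0.12367195] [0.075 0.074 0.075 0.075 0.075 0.076 0.077 0.077 0.079 0.077 0.077 0.075
 0.076 0.076 0.077 0.075 0.075 0.075 0.075 0.075 0.074 0.074 0.089 0.09
 0.09  0.089 0.08  0.077]
side 613 29 [ 0.53483818 -0.12549578] [0.074 0.075 0.075 0.076 0.077 0.077 0.078 0.076 0.078 0.077 0.075 0.075
 0.074 0.073 0.075 0.075 0.075 0.075 0.076 0.076 0.086 0.089 0.089 0.076
 0.075 0.074 0.074 0.074 0.074]
wrist 3928 50 [ 0.53451167 -0.12550079] [0.075 0.075 0.075 0.075 0.075 0.075 0.075 0.075 0.075 0.075 0.075 0.075
 0.075 0.075 0.075 0.076 0.076 0.075 0.075 0.075 0.075 0.075 0.075 0.075
 0.075 0.075 0.075 0.075 0.075 0.075 0.075 0.075 0.075 0.075 0.074 0.066
 0.071 0.075 0.088 0.089 0.089 0.075 0.075 0.075 0.074 0.075 0.075 0.075
 0.075 0.075]
0.014110449511166745 [0.54451988 0.13916731 0.012     ]
0.014421244032188751 [0.56157142 0.05579461 0.012     ]
0.015014263952426166 [ 0.57805523 -0.02656302  0.012     ]
-0.0013554453720996396 [ 0.62189123 -0.23308447  0.012     ]
0.014998210432099257 [ 0.58165721 -0.0445595   0.012     ]
bell [0.51283173 0.07160991 0.12947087] 0.3193204329182181
knob mid tri [ 0.4910553  -0.0810595   0.13438901]
red tri [ 0.52604199 -0.27697376  0.11417424]
```

View pics/c1.png

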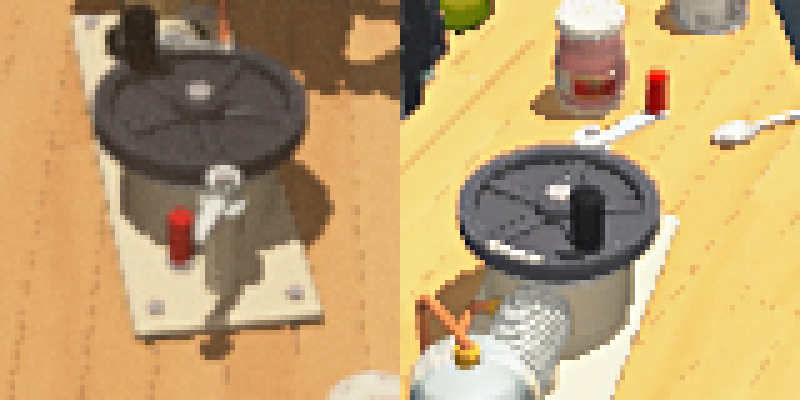

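```bash
cat > plan.py <<'E'
import sys,numpy as np
from h import manip
from scipy.spatial.transform import Rotation as R
W=np.array([.5348,-.1252]);PHI=.205
def pump(x,y):
    c,s=np.cos(PHI),np.sin(PHI);return W+np.array([c*x-s*y,s*x+c*y])
def brake(b): return pump(-.07*np.cos(b),-.091-.07*np.sin(b))
def crank(q,r=.058): return pump(r*np.cos(2.3-q),r*np.sin(2.3-q))
def yaw():  # ccw turn of tool from start pose (x_tool=world y)
    x=R.from_quat(manip.sense()["tool_rot"]).as_matrix()[:,0];return np.arctan2(-x[0],x[1])
def rows(wp,g,yaw0,start=None):
    """wp: list of (x,y,z,yaw), one per row; rows in tool axes"""
    p=np.array(manip.sense()["tcp_pos"] if start is None else start);a=yaw0;out=[]
    for x,y,z,b in wp:
        d=np.array([x,y,z])-p;c,s=np.cos(a),np.sin(a)
        out.append([round(-s*d[0]+c*d[1],4),round(c*d[0]+s*d[1],4),round(-d[2],4),0,0,round(-np.degrees(b-a),2),g]);p=np.array([x,y,z]);a=b
    return out
def line(a,b,n): return [tuple(np.array(a)+(np.array(b)-np.array(a))*(i+1)/n) for i in range(n)]
E
python3 - <<'E'
from m import *; from plan import *
d=dict(np.load("pics/wrist0.npz"));p=cloud(d);im=d["image"].astype(int)
x,y,z=p[...,0],p[...,1],p[...,2]
def pf(q):
    c,s=np.cos(PHI),np.sin(PHI);e=q[...,:2]-W;return np.stack([c*e[...,0]+s*e[...,1],-s*e[...,0]+c*e[...,1]],-1)
cop=(im[...,0]>130)&(im[...,0]-im[...,2]>60)&(im[...,1]<.65*im[...,0])&(z>.06);q=pf(p)
i=cop&(q[...,1]<.13);print("copper",q[i].min(0),q[i].max(0),np.percentile(z[i],[5,50,95]))
b=(np.hypot(q[...,0],q[...,1]-.21)<.04);print("bell z",np.nanpercentile(z[b],[50,90,99]))
k=(abs(x-.4935)<.03)&(abs(y+.08)<.03)&(z>.148)&(z<.16)&(im.max(-1)<70);print("knob top",k.sum(),np.median(p[k],0),p[k].min(0),p[k].max(0),"pump",pf(np.median(p[k],0)))
print("crank(.19)",crank(.19),"brake(.956)",brake(.956))
s=manip.sense()["tcp_pos"];y0=yaw();print(s,y0)
t=brake(.956);print(rows(line((*s,y0),(*t,.24,PHI),8),0.2,y0))
E
```

```text
Traceback (most recent call last):
ValueError: zero-size array to reduction operation minimum which has no identity
```

```bash
python3 - <<'E'
from m import *; from plan import *
d=dict(np.load("pics/wrist0.npz"));p=cloud(d);im=d["image"].astype(int)
x,y,z=p[...,0],p[...,1],p[...,2]
def pf(q):
    c,s=np.cos(PHI),np.sin(PHI);e=q[...,:2]-W;return np.stack([c*e[...,0]+s*e[...,1],-s*e[...,0]+c*e[...,1]],-1)
q=pf(p)
cop=(im[...,0]-im[...,2]>35)&(z>.1)&(q[...,1]<.15)&(abs(q[...,0])<.1)
print("copper",cop.sum(),[(np.round(q[j,i],3).tolist(),round(float(z[j,i]),3)) for j,i in np.argwhere(cop)[::25]])
b=(np.hypot(q[...,0],q[...,1]-.21)<.04);print("bell z",np.nanpercentile(z[b],[50,90,99]))
k=(abs(x-.4935)<.03)&(abs(y+.08)<.03)&(z>.148)&(z<.16);print("knob top",k.sum(),np.median(p[k],0),p[k].min(0),p[k].max(0),"pump",pf(np.median(p[k],0)))
print("crank(.19)",crank(.19),"brake(.956)",brake(.956))
s=manip.sense()["tcp_pos"];y0=yaw();print(s,y0)
t=brake(.956);print(rows(line((*s,y0),(*t,.24,PHI),8),0.2,y0))
E
```

```text
copper 122 [([-0.038, 0.064], 0.1), ([-0.039, 0.058], 0.148), ([0.061, 0.126], 0.286), ([0.054, 0.128], 0.291), ([0.095, 0.115], 0.306)]
bell z [0.12598756 0.13643044 0.15013084]
knob top 372 [ 0.49185228 -0.08240603  0.15289777] [ 0.47998234 -0.09453883  0.14801673] [ 0.50243432 -0.07420883  0.15566369] pump [-0.03333699  0.05064065]
crank(.19) [ 0.4955116 -0.0825336] brake(.956) [ 0.52543503 -0.27849869]
[6.24472492e-01 1.24193281e-04 2.44532664e-01] -1.694271284151454e-05
[[np.float64(-0.0348), np.float64(-0.0124), np.float64(0.0006), 0, 0, np.float64(-1.47), 0.2], [np.float64(-0.0345), np.float64(-0.0133), np.float64(0.0006), 0, 0, np.float64(-1.47), 0.2], [np.float64(-0.0341), np.float64(-0.0141), np.float64(0.0006), 0, 0, np.float64(-1.47), 0.2], [np.float64(-0.0338), np.float64(-0.015), np.float64(0.0006), 0, 0, np.float64(-1.47), 0.2], [np.float64(-0.0334), np.float64(-0.0159), np.float64(0.0006), 0, 0, np.float64(-1.47), 0.2], [np.float64(-0.033), np.float64(-0.0167), np.float64(0.0006), 0, 0, np.float64(-1.47), 0.2], [np.float64(-0.0325), np.float64(-0.0176), np.float64(0.0006), 0, 0, np.float64(-1.47), 0.2], [np.float64(-0.0321), np.float64(-0.0184), np.float64(0.0006), 0, 0, np.float64(-1.47), 0.2]]
```

drive_tool(plan=[[-0.035, -0.012, 0, 0, 0, -1.5, 0], [-0.035, -0.013, 0, 0, 0, -1.5, 0], [-0.034, -0.014, 0, 0, 0, -1.5, 0], [-0.034, -0.015, 0, 0, 0, -1.5, 0], [-0.033, -0.016, 0, 0, 0, -1.5, 0], [-0.033, -0.017, 0, 0, 0, -1.5, 0], [-0.033, -0.018, 0, 0, 0, -1.5, 0], [-0.032, -0.018, 0, 0, 0, -1.2, 0], [0, 0, 0, 0, 0, 0, 0]], newtons=25)

```text
t: 1.05
tcp_pos: [0.5257, -0.2842, 0.2451]
tool_rot: [0.633, 0.774, -0.001, 0.001]
force: [0.9, -0.0, -0.5]
finger_gap: 0.498
gripper_force: 0.0
```

```bash
python3 - <<'E'
from m import *; from plan import *
def pf(q):
    c,s=np.cos(PHI),np.sin(PHI);e=q[...,:2]-W;return np.stack([c*e[...,0]+s*e[...,1],-s*e[...,0]+c*e[...,1]],-1)
d0=dict(np.load("pics/wrist0.npz"))
for u,v in((330,322),(310,335),(318,270),(298,205),(262,210)): print("pipe",np.round(pf(onz(d0,u*.64,v*.64,.148)),3))
d=snap("wrist");np.savez("pics/wrist1.npz",**d)
cv2.imwrite("pics/wrist1.png",d["image"][:,:,::-1])
im=d["image"].astype(int);p=cloud(d)
red=(im[...,0]>90)&(im[...,1]<.4*im[...,0])&(im[...,2]<.4*im[...,0])
n,l,st,ce=cv2.connectedComponentsWithStats(red.astype(np.uint8))
for i in range(1,n):
    if st[i,4]>30: print(st[i],ce[i],onz(d,*ce[i],.128),np.nanmedian(p[l==i],0),np.nanmax(p[l==i][:,2]))
s=manip.sense();print(s["tcp_pos"],yaw(),s["finger_gap"])
E
```

```text
pipe [0.074 0.103]
pipe [0.062 0.097]
pipe [0.076 0.132]
pipe [0.075 0.167]
pipe [0.056 0.168]
[252 176  17  16 202] [259.71782178 183.26237624] [ 0.52860704 -0.27972925  0.128     ] [ 0.52854102 -0.27926843  0.12884612] 0.13038866808745356
[ 0.52609548 -0.2817416   0.24496478] 0.20009888656810387 0.5047405004093328
```

View pics/wrist1.png

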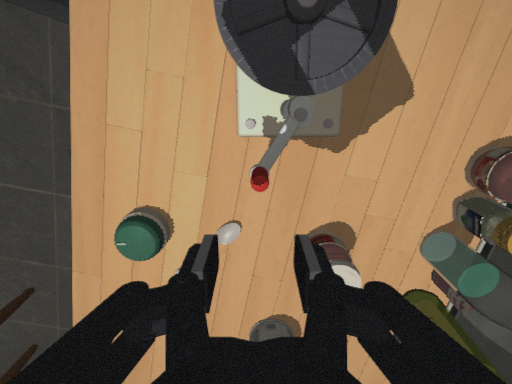

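drive_tool(plan=[[0.002, 0.0025, 0.03, 0, 0, 0, 0], [0, 0, 0.03, 0, 0, 0, 0], [0, 0, 0.03, 0, 0, 0, 0], [0, 0, 0.025, 0, 0, 0, 0], [0, 0, 0.015, 0, 0, 0, 0], [0, 0, 0, 0, 0, 0, -1], [0, 0, 0, 0, 0, 0, -1], [0, 0, 0, 0, 0, 0, -1], [0, 0, 0, 0, 0, 0, -1]], newtons=25)

```text
t: 2.0
tcp_pos: [0.5287, -0.2763, 0.1151]
tool_rot: [0.631, 0.776, 0.0, -0.001]
force: [0.7, 1.0, -8.1]
finger_gap: 0.192
gripper_force: 25.5
```

```bash
python3 - <<'E'
from plan import *
s=manip.sense();p=s["tcp_pos"];y0=yaw();print(p,y0,s["finger_gap"],s["gripper_force"],s["force"])
pv=pump(0,-.091);o=p[:2]-pv;b=(np.arctan2(o[1],o[0])-np.pi-PHI)%(2*np.pi);print("brake",b,np.hypot(*o))
bs=np.linspace(b,0.08,11)[1:]
for r in rows([(*brake(x),p[2],y0+(x-b)) for x in bs],-1,y0,(*brake(b),p[2])): print([float(v) for v in r])
E
```

```text
[ 0.52866591 -0.27626273  0.11514797] 0.2042786767009682 0.19194986741430067 25.50867587327957 [ 0.71274084  0.97306603 -8.14867835]
brake 0.9870798542291652 0.06669412963240531
[0.0037, -0.0051, -0.0, 0.0, 0.0, 5.2, -1.0]
[0.0037, -0.0051, -0.0, 0.0, 0.0, 5.2, -1.0]
[0.0037, -0.0051, -0.0, 0.0, 0.0, 5.2, -1.0]
[0.0037, -0.0051, -0.0, 0.0, 0.0, 5.2, -1.0]
[0.0037, -0.0051, -0.0, 0.0, 0.0, 5.2, -1.0]
[0.0037, -0.0051, -0.0, 0.0, 0.0, 5.2, -1.0]
[0.0037, -0.0051, -0.0, 0.0, 0.0, 5.2, -1.0]
[0.0037, -0.0051, -0.0, 0.0, 0.0, 5.2, -1.0]
[0.0037, -0.0051, -0.0, 0.0, 0.0, 5.2, -1.0]
[0.0037, -0.0051, -0.0, 0.0, 0.0, 5.2, -1.0]
```

drive_tool(plan=[[0.0037, -0.0051, 0, 0, 0, 5.2, -1], [0.0037, -0.0051, 0, 0, 0, 5.2, -1], [0.0037, -0.0051, 0, 0, 0, 5.2, -1], [0.0037, -0.0051, 0, 0, 0, 5.2, -1], [0.0037, -0.0051, 0, 0, 0, 5.2, -1]])

```text
t: 2.5
tcp_pos: [0.5033, -0.259, 0.1153]
tool_rot: [0.791, 0.612, 0.0, 0.0]
force: [1.6, 2.0, -9.9]
finger_gap: 0.188
gripper_force: 25.4
```

drive_tool(plan=[[0.0037, -0.0051, 0, 0, 0, 5.2, -1], [0.0037, -0.0051, 0, 0, 0, 5.2, -1], [0.0037, -0.0051, 0, 0, 0, 5.2, -1], [0.0037, -0.0051, 0, 0, 0, 5.2, -1], [0.0037, -0.0051, 0, 0, 0, 5.2, -1], [0, 0, 0, 0, 0, 0, -1], [0, 0, 0, 0, 0, 0, -1]])

```text
t: 3.2
tcp_pos: [0.488, -0.2321, 0.1153]
tool_rot: [0.907, 0.421, 0.0, -0.0]
force: [0.7, -0.7, -10.6]
finger_gap: 0.19
gripper_force: 25.3
```

```bash
python3 - <<'E'
from plan import *
s=manip.sense();p=s["tcp_pos"];y0=yaw();print(p,y0,s["finger_gap"],s["gripper_force"],s["force"])
pv=pump(0,-.091);o=p[:2]-pv;b=(np.arctan2(o[1],o[0])-np.pi-PHI+1)%(2*np.pi)-1;print("brake",b,np.hypot(*o),o)
E
```

```text
[ 0.48797248 -0.23209316  0.11528156] -0.7019626468603606 0.1898409204377265 25.32261461019516 [  0.70157378  -0.6635502  -10.64265534]
brake 0.06090028613777143 0.0677325026830858 [-0.06535213 -0.01779861]
```

drive_tool(plan=[[0, 0, 0, 0, 0, 0, 0.2], [0, 0, 0, 0, 0, 0, 0.2], [0, 0, 0, 0, 0, 0, 0.2], [0, 0, -0.03, 0, 0, 0, 0.2], [0, 0, -0.05, 0, 0, 0, 0.2], [0, 0, -0.05, 0, 0, 0, 0.2], [0, 0, 0, 0, 0, 0, 0.2]])

```text
t: 3.9
tcp_pos: [0.492, -0.2351, 0.2531]
tool_rot: [0.907, 0.421, 0.004, 0.008]
force: [0.1, -0.4, -0.1]
finger_gap: 0.596
gripper_force: 0.0
```

```bash
python3 - <<'E'
from plan import *
s=manip.sense();p=s["tcp_pos"];y0=yaw();print(p,y0,s["finger_gap"],s["force"])
for r in rows(line((*p,y0),(.494,-.082,.245,PHI),8),0.2,y0): print([float(v) for v in r])
E
```

```text
[ 0.49201632 -0.23508324  0.25309728] -0.7027536171609676 0.5959030089094887 [ 0.05616277 -0.44931942 -0.06315655]
[0.0148, -0.0122, 0.001, 0.0, 0.0, -6.5, 0.2]
[0.016, -0.0104, 0.001, 0.0, 0.0, -6.5, 0.2]
[0.0171, -0.0085, 0.001, 0.0, 0.0, -6.5, 0.2]
[0.018, -0.0066, 0.001, 0.0, 0.0, -6.5, 0.2]
[0.0186, -0.0045, 0.001, 0.0, 0.0, -6.5, 0.2]
[0.019, -0.0023, 0.001, 0.0, 0.0, -6.5, 0.2]
[0.0191, -0.0002, 0.001, 0.0, 0.0, -6.5, 0.2]
[0.019, 0.002, 0.001, 0.0, 0.0, -6.5, 0.2]
```

drive_tool(plan=[[0.0148, -0.0122, 0, 0, 0, -6.5, 0.2], [0.016, -0.0104, 0, 0, 0, -6.5, 0.2], [0.0171, -0.0085, 0, 0, 0, -6.5, 0.2], [0.018, -0.0066, 0, 0, 0, -6.5, 0.2], [0.0186, -0.0045, 0, 0, 0, -6.5, 0.2], [0.019, -0.0023, 0, 0, 0, -6.5, 0.2], [0.0191, -0.0002, 0, 0, 0, -6.5, 0.2], [0.019, 0.002, 0, 0, 0, -6.5, 0.2], [0, 0, 0, 0, 0, 0, 0.2]])

```text
t: 4.8
tcp_pos: [0.4894, -0.0772, 0.2453]
tool_rot: [0.63, 0.777, 0.0, -0.0]
force: [-0.3, -0.2, 0.1]
finger_gap: 0.602
gripper_force: 0.0
```

```bash
python3 - <<'E'
from m import *; from plan import *
d=snap("wrist");np.savez("pics/wrist2.npz",**d)
cv2.imwrite("pics/wrist2.png",d["image"][:,:,::-1])
p=cloud(d);x,y,z=p[...,0],p[...,1],p[...,2]
k=(np.hypot(x-.493,y+.082)<.035)&(z>.150)&(z<.160)&(d["image"].max(-1)<90)
vv,uu=np.nonzero(k)
if len(vv):
  c,r=cv2.minEnclosingCircle(p[k][:,:2].astype(np.float32));print(k.sum(),np.median(p[k],0),p[k].min(0),p[k].max(0),c,r,uu.mean(),vv.mean())
s=manip.sense();print(s["tcp_pos"],yaw(),crank(.1),crank(.2))
# brake check from side view
e=snap("side");im=e["image"].astype(int);red=(im[...,0]>110)&(im[...,1]<60)&(im[...,2]<60);q=cloud(e)
red&=(abs(q[...,0]-.5)<.1)&(abs(q[...,1]+.25)<.08)
v,u=np.nonzero(red);print("red",len(v), onz(e,u.mean(),v.mean(),.112) if len(v) else 0, brake(.08))
E
```

```text
488 [ 0.48787208 -0.08921924  0.15296555] [ 0.47644039 -0.10154645  0.1500391 ] [ 0.49880867 -0.07869199  0.15546535] (0.4879360496997833, -0.09017302840948105) 0.011767091229557991 250.78483606557376 209.78688524590163
[ 0.48983629 -0.07843499  0.24535002] 0.2049627640182425 [ 0.49183582 -0.08623747] [ 0.49594022 -0.08214286]
red 35 [ 0.48541545 -0.22922257  0.112     ] [ 0.4861483  -0.23397557]
```

View pics/wrist2.png

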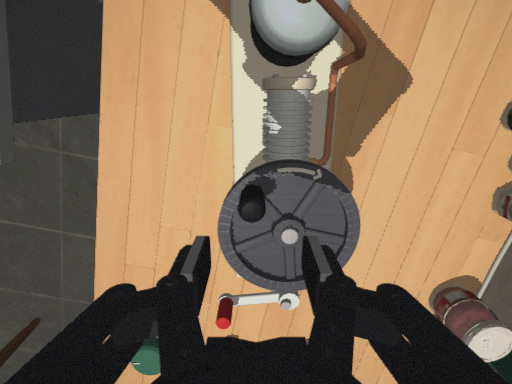

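drive_tool(plan=[[-0.0108, -0.0041, 0, 0, 0, 0, 0.2], [0, 0, 0.03, 0, 0, 0, 0.2], [0, 0, 0.03, 0, 0, 0, 0.2], [0, 0, 0.03, 0, 0, 0, 0.2], [0, 0, 0.023, 0, 0, 0, 0.2], [0, 0, 0, 0, 0, 0, 0.2], [0, 0, 0, 0, 0, 0, -1], [0, 0, 0, 0, 0, 0, -1], [0, 0, 0, 0, 0, 0, -1], [0, 0, 0, 0, 0, 0, -1]], newtons=40)

```text
t: 5.9
tcp_pos: [0.4889, -0.0913, 0.1336]
tool_rot: [0.631, 0.776, 0.0, 0.002]
force: [-0.7, -2.1, 3.7]
finger_gap: 0.271
gripper_force: 39.7
```

```bash
cat >st.py <<'E'
from plan import *
s=manip.sense();p=s["tcp_pos"];o=p[:2]-W;a=np.arctan2(o[1],o[0]);q=(2.3-(a-PHI)+3)%(2*np.pi)-3
t=np.array([np.sin(a),-np.cos(a)]);n=-t[::-1]*[1,-1]
print("t %.2f q %.3f r %.4f z %.4f yaw %.3f resist %.1f radial %.1f F"%(s["t"],q,np.hypot(*o),p[2],yaw(),-s["force"][:2]@t,s["force"][:2]@o/np.hypot(*o)),s["force"].round(1),s["finger_gap"])
E
python3 - <<'E'
from st import *
qs=q+.05*np.arange(0,70);c=[crank(x) for x in qs];y0=PHI
for i,r in enumerate(rows([(*x,.13,y0) for x in c[1:]],-1,y0,(*c[0],.13))): print("%.2f"%qs[i+1],float(r[0]),float(r[1]),end="; ")
E
```

```text
t 5.90 q -0.000 r 0.0570 z 0.1336 yaw 0.205 resist 2.1 radial -0.6 F [-0.7 -2.1  3.7] 0.2712330336023688
0.05 0.0019 0.0022; 0.10 0.0018 0.0023; 0.15 0.0016 0.0024; 0.20 0.0015 0.0025; 0.25 0.0014 0.0025; 0.30 0.0013 0.0026; 0.35 0.0011 0.0027; 0.40 0.001 0.0027; 0.45 0.0009 0.0028; 0.50 0.0007 0.0028; 0.55 0.0006 0.0028; 0.60 0.0004 0.0029; 0.65 0.0003 0.0029; 0.70 0.0002 0.0029; 0.75 0.0 0.0029; 0.80 -0.0001 0.0029; 0.85 -0.0003 0.0029; 0.90 -0.0004 0.0029; 0.95 -0.0006 0.0028; 1.00 -0.0007 0.0028; 1.05 -0.0008 0.0028; 1.10 -0.001 0.0027; 1.15 -0.0011 0.0027; 1.20 -0.0012 0.0026; 1.25 -0.0014 0.0026; 1.30 -0.0015 0.0025; 1.35 -0.0016 0.0024; 1.40 -0.0017 0.0023; 1.45 -0.0019 0.0022; 1.50 -0.002 0.0021; 1.55 -0.0021 0.002; 1.60 -0.0022 0.0019; 1.65 -0.0023 0.0018; 1.70 -0.0024 0.0017; 1.75 -0.0024 0.0016; 1.80 -0.0025 0.0015; 1.85 -0.0026 0.0013; 1.90 -0.0026 0.0012; 1.95 -0.0027 0.0011; 2.00 -0.0027 0.0009; 2.05 -0.0028 0.0008; 2.10 -0.0028 0.0006; 2.15 -0.0029 0.0005; 2.20 -0.0029 0.0004; 2.25 -0.0029 0.0002; 2.30 -0.0029 0.0001; 2.35 -0.0029 -0.0001; 2.40 -0.0029 -0.0002; 2.45 -0.0029 -0.0004; 2.50 -0.0029 -0.0005; 2.55 -0.0028 -0.0006; 2.60 -0.0028 -0.0008; 2.65 -0.0027 -0.0009; 2.70 -0.0027 -0.0011; 2.75 -0.0026 -0.0012; 2.80 -0.0026 -0.0013; 2.85 -0.0025 -0.0015; 2.90 -0.0024 -0.0016; 2.95 -0.0024 -0.0017; 3.00 -0.0023 -0.0018; 3.05 -0.0022 -0.0019; 3.10 -0.0021 -0.002; 3.15 -0.002 -0.0021; 3.20 -0.0019 -0.0022; 3.25 -0.0017 -0.0023; 3.30 -0.0016 -0.0024; 3.35 -0.0015 -0.0025; 3.40 -0.0014 -0.0025; 3.45 -0.0013 -0.0026;
```

drive_tool(plan=[[0.0019, 0.0022, 0, 0, 0, 0, -1], [0.0018, 0.0023, 0, 0, 0, 0, -1], [0.0016, 0.0024, 0, 0, 0, 0, -1], [0.0015, 0.0025, 0, 0, 0, 0, -1], [0.0014, 0.0025, 0, 0, 0, 0, -1], [0.0013, 0.0026, 0, 0, 0, 0, -1]])

```text
t: 6.5
tcp_pos: [0.502, -0.0789, 0.1335]
tool_rot: [0.631, 0.776, 0.0, 0.002]
force: [-1.0, -2.6, 5.5]
finger_gap: 0.269
gripper_force: 40.0
```

drive_tool(plan=[[0.0011, 0.0027, 0, 0, 0, 0, -1], [0.001, 0.0027, 0, 0, 0, 0, -1], [0.0009, 0.0028, 0, 0, 0, 0, -1], [0.0007, 0.0028, 0, 0, 0, 0, -1]])

```text
t: 6.9
tcp_pos: [0.5121, -0.0734, 0.1335]
tool_rot: [0.631, 0.776, 0.0, 0.002]
force: [-0.9, -3.9, 3.7]
finger_gap: 0.27
gripper_force: 40.0
```

```bash
python3 st.py
```

```text
t 6.90 q 0.521 r 0.0566 z 0.1335 yaw 0.205 resist 2.4 radial -3.2 F [-0.9 -3.9  3.7] 0.26972428979289165
```

drive_tool(plan=[[0.0006, 0.0028, 0, 0, 0, 0, -1], [0.0004, 0.0029, 0, 0, 0, 0, -1], [0.0003, 0.0029, 0, 0, 0, 0, -1]])

```text
t: 7.2
tcp_pos: [0.5202, -0.0706, 0.1335]
tool_rot: [0.631, 0.776, -0.0, 0.002]
force: [-0.4, -5.3, 5.4]
finger_gap: 0.27
gripper_force: 40.0
```

drive_tool(plan=[[0.0002, 0.0029, 0, 0, 0, 0, -1], [0, 0.0029, 0, 0, 0, 0, -1], [-0.0001, 0.0029, 0, 0, 0, 0, -1]])

```text
t: 7.5
tcp_pos: [0.5285, -0.069, 0.1336]
tool_rot: [0.631, 0.776, -0.0, 0.002]
force: [-1.7, -7.2, 5.1]
finger_gap: 0.27
gripper_force: 40.0
```

```bash
python3 st.py
```

```text
t 7.50 q 0.823 r 0.0565 z 0.1336 yaw 0.205 resist 2.5 radial -7.0 F [-1.7 -7.2  5.1] 0.27041080772968557
```

drive_tool(plan=[[-0.0008, 0.0029, 0, 0, 0, 0, -1], [-0.0009, 0.0029, 0, 0, 0, 0, -1], [-0.001, 0.0028, 0, 0, 0, 0, -1]])

```text
t: 7.8
tcp_pos: [0.5367, -0.0688, 0.1335]
tool_rot: [0.631, 0.776, -0.0, 0.001]
force: [-2.3, -1.1, 7.2]
finger_gap: 0.267
gripper_force: 40.1
```

```bash
sed -i 's/W=np.array.*/W=np.array([.535,-.1267]);PHI=.205/' plan.py; python3 st.py
```

```text
t 7.80 q 0.964 r 0.0579 z 0.1335 yaw 0.205 resist 2.3 radial -1.1 F [-2.3 -1.1  7.2] 0.2667470334651004
```

drive_tool(plan=[[-0.0008, 0.0028, 0, 0, 0, 0, -1], [-0.0009, 0.0028, 0, 0, 0, 0, -1], [-0.0011, 0.0027, 0, 0, 0, 0, -1]])

```text
t: 8.1
tcp_pos: [0.5452, -0.0697, 0.1335]
tool_rot: [0.631, 0.776, -0.0, 0.001]
force: [-2.1, -2.8, 7.5]
finger_gap: 0.275
gripper_force: 40.1
```

drive_tool(plan=[[-0.0012, 0.0027, 0, 0, 0, 0, -1], [-0.0013, 0.0026, 0, 0, 0, 0, -1], [-0.0015, 0.0026, 0, 0, 0, 0, -1]])

```text
t: 8.4
tcp_pos: [0.5534, -0.0718, 0.1335]
tool_rot: [0.631, 0.776, -0.0, 0.0]
force: [-2.8, -2.0, 7.7]
finger_gap: 0.267
gripper_force: 40.2
```

```bash
python3 st.py
```

```text
t 8.40 q 1.259 r 0.0579 z 0.1335 yaw 0.205 resist 2.0 radial -2.8 F [-2.8 -2.   7.7] 0.26718533235300873
```

drive_tool(plan=[[-0.0017, 0.0024, 0, 0, 0, 0, -1], [-0.0018, 0.0023, 0, 0, 0, 0, -1], [-0.0019, 0.0022, 0, 0, 0, 0, -1]])

```text
t: 8.7
tcp_pos: [0.5609, -0.0751, 0.1335]
tool_rot: [0.631, 0.776, 0.0, -0.001]
force: [-4.4, 1.1, 10.4]
finger_gap: 0.27
gripper_force: 40.4
```

drive_tool(plan=[[-0.002, 0.0021, 0, 0, 0, 0, -1], [-0.0021, 0.002, 0, 0, 0, 0, -1], [-0.0022, 0.0019, 0, 0, 0, 0, -1]])

```text
t: 9.0
tcp_pos: [0.5656, -0.0778, 0.1334]
tool_rot: [0.631, 0.775, -0.0, -0.004]
force: [-7.5, 6.9, 13.7]
finger_gap: 0.272
gripper_force: 40.9
```

```bash
python3 st.py
```

```text
t 9.00 q 1.492 r 0.0577 z 0.1334 yaw 0.204 resist 10.0 radial 1.9 F [-7.5  6.9 13.7] 0.27186579530052574
```

drive_tool(plan=[[-0.0023, 0.0018, 0, 0, 0, 0, -1], [-0.0024, 0.0017, 0, 0, 0, 0, -1]])

```text
t: 9.2
tcp_pos: [0.5695, -0.0805, 0.1334]
tool_rot: [0.632, 0.775, 0.0, -0.005]
force: [-7.3, 8.8, 14.5]
finger_gap: 0.269
gripper_force: 40.9
```

```bash
python3 st.py
```

```text
t 9.20 q 1.575 r 0.0577 z 0.1334 yaw 0.204 resist 11.1 radial 2.7 F [-7.3  8.8 14.5] 0.26910092861098805
```

drive_tool(plan=[[-0.0024, 0.0016, 0, 0, 0, 0, -1], [-0.0024, 0.0015, 0, 0, 0, 0, -1]])

```text
t: 9.4
tcp_pos: [0.574, -0.0843, 0.1335]
tool_rot: [0.632, 0.775, 0.001, -0.004]
force: [-5.2, 9.7, 12.3]
finger_gap: 0.266
gripper_force: 40.8
```

```bash
python3 st.py
```

```text
t 9.40 q 1.677 r 0.0576 z 0.1335 yaw 0.203 resist 10.4 radial 3.7 F [-5.2  9.7 12.3] 0.26647107718806057
```

drive_tool(plan=[[-0.0024, 0.0014, 0, 0, 0, 0, -1], [-0.0025, 0.0013, 0, 0, 0, 0, -1]])

```text
t: 9.6
tcp_pos: [0.579, -0.0894, 0.1335]
tool_rot: [0.631, 0.775, 0.001, -0.003]
force: [-2.6, 5.6, 9.1]
finger_gap: 0.268
gripper_force: 40.4
```

```bash
python3 st.py
```

```text
t 9.60 q 1.802 r 0.0576 z 0.1335 yaw 0.204 resist 6.0 radial 1.7 F [-2.6  5.6  9.1] 0.2675113678660304
```

drive_tool(plan=[[-0.0026, 0.0011, 0, 0, 0, 0, -1], [0, 0, 0, 0, 0, 0, -1]])

```text
t: 9.8
tcp_pos: [0.5822, -0.0936, 0.1335]
tool_rot: [0.631, 0.775, 0.001, -0.0]
force: [-0.8, 3.6, 6.9]
finger_gap: 0.269
gripper_force: 40.2
```

```bash
python3 st.py
```

```text
t 9.80 q 1.893 r 0.0577 z 0.1335 yaw 0.204 resist 3.4 radial 1.4 F [-0.8  3.6  6.9] 0.2692124429005544
```

drive_tool(plan=[[-0.0027, 0.001, 0, 0, 0, 0, -1]])

```text
t: 9.9
tcp_pos: [0.5835, -0.0955, 0.1335]
tool_rot: [0.631, 0.775, 0.001, -0.001]
force: [-1.1, 3.9, 8.0]
finger_gap: 0.269
gripper_force: 40.2
```

```bash
python3 st.py
```

```text
t 9.90 q 1.932 r 0.0577 z 0.1335 yaw 0.204 resist 3.9 radial 1.2 F [-1.1  3.9  8. ] 0.26933432369720695
```

drive_tool(plan=[[-0.0027, 0.0009, 0, 0, 0, 0, -1]])

```text
t: 10.0
tcp_pos: [0.5852, -0.0983, 0.1336]
tool_rot: [0.631, 0.775, 0.001, -0.0]
force: [-1.3, 3.5, 7.0]
finger_gap: 0.272
gripper_force: 40.2
```

```bash
python3 st.py
```

```text
t 10.00 q 1.990 r 0.0577 z 0.1336 yaw 0.204 resist 3.7 radial 0.6 F [-1.3  3.5  7. ] 0.2718605625199161
```

drive_tool(plan=[[-0.0022, 0.0006, 0, 0, 0, 0, -1]])

```text
t: 10.1
tcp_pos: [0.5863, -0.1004, 0.1335]
tool_rot: [0.631, 0.775, 0.001, -0.0]
force: [-1.2, 3.3, 7.2]
finger_gap: 0.27
gripper_force: 40.2
```

```bash
python3 st.py
```

```text
t 10.10 q 2.032 r 0.0577 z 0.1335 yaw 0.204 resist 3.5 radial 0.4 F [-1.2  3.3  7.2] 0.2702328743896763
```

drive_tool(plan=[[0, 0, 0, 0, 0, 0, -1], [0, 0, 0, 0, 0, 0, -1]])

```text
t: 10.3
tcp_pos: [0.5866, -0.101, 0.1335]
tool_rot: [0.631, 0.775, 0.001, 0.0]
force: [-0.8, 2.9, 6.7]
finger_gap: 0.272
gripper_force: 40.1
```

```bash
python3 st.py
```

```text
t 10.30 q 2.042 r 0.0577 z 0.1335 yaw 0.204 resist 3.0 radial 0.6 F [-0.8  2.9  6.7] 0.271781889628962
```

drive_tool(plan=[[0.0008, 0, 0, 0, 0, 0, -1], [0, 0, 0, 0, 0, 0, -1], [0, 0, 0, 0, 0, 0, 0], [0, 0, 0, 0, 0, 0, 0], [0, 0, 0, 0, 0, 0, 0], [0, 0, 0, 0, 0, 0, 0]])

```text
t: 10.9
tcp_pos: [0.5857, -0.1012, 0.132]
tool_rot: [0.631, 0.775, 0.0, -0.0]
force: [-0.4, -0.7, 0.8]
finger_gap: 0.501
gripper_force: 0.0
```

drive_tool(plan=[[0, 0, -0.02, 0, 0, 0, 0], [0, 0, -0.04, 0, 0, 0, 0], [0, 0, -0.05, 0, 0, 0, 0], [0, 0, 0, 0, 0, 0, 0]])

```text
t: 11.3
tcp_pos: [0.5901, -0.1028, 0.2493]
tool_rot: [0.631, 0.776, 0.002, 0.007]
force: [1.7, -0.1, 0.1]
finger_gap: 0.502
gripper_force: 0.0
```

```bash
cat > knob.py <<'E'
from m import *; from plan import *
d=snap("wrist");p=cloud(d);x,y,z=p[...,0],p[...,1],p[...,2]
k=(np.hypot(x-W[0],y-W[1])<.08)&(z>.149)&(z<.158)&(d["image"].max(-1)<90)
n,l,st,ce=cv2.connectedComponentsWithStats(k.astype(np.uint8))
for i in range(1,n):
    if st[i,4]>60:
        c,r=cv2.minEnclosingCircle(p[l==i][:,:2].astype(np.float32));o=np.array(c)-W;print(st[i],c,r,"q",2.3-(np.arctan2(o[1],o[0])-PHI),np.hypot(*o))
cv2.imwrite("pics/k%d.png"%(manip.sense()["t"]*100),d["image"][:,:,::-1])
E
python3 knob.py; python3 st.py;python3 knob.py
```

```text
[237 175  28  27 547] (0.5861634612083435, -0.09917575865983963) 0.011834314092993736 q 2.0114422788528916 0.05809719119001418
t 11.35 q 2.073 r 0.0586 z 0.2462 yaw 0.204 resist 0.8 radial -0.3 F [-0.7  0.6 -0.5] 0.49861193692445566
[239 178  29  27 558] (0.5860401391983032, -0.09893880039453506) 0.01198173500597477 q 2.0068450760065883 0.05810146308757321
```

```bash
python3 - <<'E'
from plan import *
s=manip.sense();p=s["tcp_pos"];y0=yaw();print(p,y0)
for r in rows(line((*p,y0),(.4880,-.2318,.235,-.65),10),0,y0): print([float(v) for v in r])
PV=np.array([.5548,-.2114]);f=lambda b:PV+.07*np.array([np.cos(np.pi+PHI+b),np.sin(np.pi+PHI+b)])
bs=np.linspace(.096,1.07,16);y=-.65
print(f(.096))
for r in rows([(*f(b),.115,y+b-.096) for b in bs[1:]],-1,y,(*f(.096),.115)): print([float(v) for v in r])
E
```

```text
[ 0.58640985 -0.10154826  0.24367873] 0.20418284309772042
[-0.0108, -0.0123, 0.0009, 0.0, 0.0, 4.89, 0.0]
[-0.0118, -0.0113, 0.0009, 0.0, 0.0, 4.89, 0.0]
[-0.0127, -0.0103, 0.0009, 0.0, 0.0, 4.89, 0.0]
[-0.0135, -0.0091, 0.0009, 0.0, 0.0, 4.89, 0.0]
[-0.0143, -0.008, 0.0009, 0.0, 0.0, 4.89, 0.0]
[-0.0149, -0.0067, 0.0009, 0.0, 0.0, 4.89, 0.0]
[-0.0154, -0.0054, 0.0009, 0.0, 0.0, 4.89, 0.0]
[-0.0158, -0.0041, 0.0009, 0.0, 0.0, 4.89, 0.0]
[-0.0161, -0.0027, 0.0009, 0.0, 0.0, 4.89, 0.0]
[-0.0163, -0.0013, 0.0009, 0.0, 0.0, 4.89, 0.0]
[ 0.48794717 -0.23215328]
[-0.0025, 0.0038, -0.0, 0.0, 0.0, -3.72, -1.0]
[-0.0025, 0.0038, -0.0, 0.0, 0.0, -3.72, -1.0]
[-0.0025, 0.0038, -0.0, 0.0, 0.0, -3.72, -1.0]
[-0.0025, 0.0038, -0.0, 0.0, 0.0, -3.72, -1.0]
[-0.0025, 0.0038, -0.0, 0.0, 0.0, -3.72, -1.0]
[-0.0025, 0.0038, -0.0, 0.0, 0.0, -3.72, -1.0]
[-0.0025, 0.0038, -0.0, 0.0, 0.0, -3.72, -1.0]
[-0.0025, 0.0038, -0.0, 0.0, 0.0, -3.72, -1.0]
[-0.0025, 0.0038, -0.0, 0.0, 0.0, -3.72, -1.0]
[-0.0025, 0.0038, -0.0, 0.0, 0.0, -3.72, -1.0]
[-0.0025, 0.0038, -0.0, 0.0, 0.0, -3.72, -1.0]
[-0.0025, 0.0038, -0.0, 0.0, 0.0, -3.72, -1.0]
[-0.0025, 0.0038, -0.0, 0.0, 0.0, -3.72, -1.0]
[-0.0025, 0.0038, -0.0, 0.0, 0.0, -3.72, -1.0]
[-0.0025, 0.0038, -0.0, 0.0, 0.0, -3.72, -1.0]
```

drive_tool(plan=[[-0.0108, -0.0123, 0.001, 0, 0, 4.9, 0], [-0.0118, -0.0113, 0.001, 0, 0, 4.9, 0], [-0.0127, -0.0103, 0.001, 0, 0, 4.9, 0], [-0.0135, -0.0091, 0.001, 0, 0, 4.9, 0], [-0.0143, -0.008, 0.001, 0, 0, 4.9, 0], [-0.0149, -0.0067, 0.001, 0, 0, 4.9, 0], [-0.0154, -0.0054, 0.001, 0, 0, 4.9, 0], [-0.0158, -0.0041, 0.001, 0, 0, 4.9, 0], [-0.0161, -0.0027, 0.001, 0, 0, 4.9, 0], [-0.0163, -0.0013, 0.001, 0, 0, 4.9, 0]])

```text
t: 12.4
tcp_pos: [0.4857, -0.2314, 0.23]
tool_rot: [0.897, 0.442, -0.001, -0.002]
force: [-0.2, 0.0, 0.8]
finger_gap: 0.499
gripper_force: 0.0
```

drive_tool(plan=[[0, 0, 0, 0, 0, 0, 0], [0, 0, 0, 0, 0, 0, 0]])

```text
t: 12.6
tcp_pos: [0.4868, -0.2312, 0.2309]
tool_rot: [0.896, 0.444, -0.0, -0.002]
force: [0.1, -0.6, 0.7]
finger_gap: 0.5
gripper_force: 0.0
```

```bash
python3 - <<'E'
from m import *; from plan import *
s=manip.sense();p=s["tcp_pos"];y0=yaw();print(s["t"],p,y0)
d=snap("wrist");im=d["image"].astype(int);c=cloud(d)
red=(im[...,0]>90)&(im[...,1]<.4*im[...,0])&(im[...,2]<.4*im[...,0])&(abs(c[...,2]-.129)<.005)
v,u=np.nonzero(red);t=np.nanmedian(c[red],0);print(len(v),t)
print(rows([(t[0],t[1],.115,y0)],0,y0),rows([(.488,-.2318,.115,y0)],0,y0))
E
```

```text
12.6 [ 0.48675224 -0.23121371  0.23092643] -0.6502999026644117
235 [ 0.48702315 -0.23558391  0.12882685]
[[np.float64(-0.0037), np.float64(0.0026), np.float64(0.1163), 0, 0, np.float64(-0.0), 0]] [[np.float64(-0.0001), np.float64(0.0011), np.float64(0.1163), 0, 0, np.float64(-0.0), 0]]
```

drive_tool(plan=[[-0.001, 0.0015, 0.03, 0, 0, 0, 0], [0, 0, 0.03, 0, 0, 0, 0], [0, 0, 0.03, 0, 0, 0, 0], [0, 0, 0.026, 0, 0, 0, 0], [0, 0, 0, 0, 0, 0, 0], [0, 0, 0, 0, 0, 0, -1], [0, 0, 0, 0, 0, 0, -1], [0, 0, 0, 0, 0, 0, -1], [0, 0, 0, 0, 0, 0, -1]], newtons=30)

```text
t: 13.55
tcp_pos: [0.4883, -0.2335, 0.1174]
tool_rot: [0.896, 0.444, 0.0, 0.001]
force: [-1.1, 0.9, -0.4]
finger_gap: 0.188
gripper_force: 29.6
```

drive_tool(plan=[[-0.0025, 0.0038, 0, 0, 0, -3.7, -1], [-0.0025, 0.0038, 0, 0, 0, -3.7, -1], [-0.0025, 0.0038, 0, 0, 0, -3.7, -1], [-0.0025, 0.0038, 0, 0, 0, -3.7, -1], [-0.0025, 0.0038, 0, 0, 0, -3.7, -1], [-0.0025, 0.0038, 0, 0, 0, -3.7, -1], [-0.0025, 0.0038, 0, 0, 0, -3.7, -1], [-0.0025, 0.0038, 0, 0, 0, -3.7, -1]])

```text
t: 14.35
tcp_pos: [0.5072, -0.2629, 0.1173]
tool_rot: [0.752, 0.659, 0.001, -0.001]
force: [-1.1, 3.9, 2.4]
finger_gap: 0.187
gripper_force: 29.8
```

```bash
cat > bs.py <<'E'
from plan import *
s=manip.sense();p=s["tcp_pos"];o=p[:2]-[.5548,-.2114];print(s["t"],p,yaw(),"b",(np.arctan2(o[1],o[0])-np.pi-PHI+1)%(2*np.pi)-1,np.hypot(*o),s["force"],s["finger_gap"])
E
python3 bs.py
```

```text
14.35 [ 0.50715792 -0.2629295   0.11728274] -0.131751129425569 b 0.6195770611401343 0.07017875273897126 [-1.11973955  3.88195913  2.42075979] 0.18707451787965826
```

drive_tool(plan=[[-0.0025, 0.0038, 0, 0, 0, -3.7, -1], [-0.0025, 0.0038, 0, 0, 0, -3.7, -1], [-0.0025, 0.0038, 0, 0, 0, -3.7, -1], [-0.0025, 0.0038, 0, 0, 0, -3.7, -1], [-0.0025, 0.0038, 0, 0, 0, -3.7, -1], [-0.0025, 0.0038, 0, 0, 0, -3.7, -1], [0, 0, 0, 0, 0, 0, -1], [0, 0, 0, 0, 0, 0, -1]])

```text
t: 15.15
tcp_pos: [0.5299, -0.2769, 0.1171]
tool_rot: [0.612, 0.791, 0.001, -0.001]
force: [-2.1, 4.5, 4.2]
finger_gap: 0.188
gripper_force: 30.0
```

```bash
python3 bs.py
```

```text
15.15 [ 0.52992903 -0.27687594  0.11714025] 0.2527921786359222 b 1.0027813036260564 0.07004044885084872 [-2.05188988  4.49231072  4.23436849] 0.18778257688400807
```

Brake at ~1.0. Release, lift, and check the wheel.

drive_tool(plan=[[0, 0, 0, 0, 0, 0, 0], [0, 0, 0, 0, 0, 0, 0], [0, 0, 0, 0, 0, 0, 0], [0, 0, -0.02, 0, 0, 0, 0], [0, 0, -0.05, 0, 0, 0, 0], [0, 0, -0.05, 0, 0, 0, 0], [0.02, 0, 0, 0, 0, 0, 0], [0.03, 0, 0, 0, 0, 0, 0], [0.03, 0, 0, 0, 0, 0, 0], [0, 0, 0, 0, 0, 0, 0]])

```text
t: 16.15
tcp_pos: [0.5085, -0.1974, 0.2363]
tool_rot: [0.611, 0.791, 0.0, -0.002]
force: [0.3, -0.5, 0.1]
finger_gap: 0.497
gripper_force: 0.0
```

```bash
python3 knob.py; python3 knob.py; python3 bs.py; ls pics/k*
```

```text
[378  93  32  33 799] (0.5879819989204407, -0.10383385419845581) 0.011822272092103958 q 2.0975664810187427 0.05770574350463783
[377  89  32  34 796] (0.5878710746765137, -0.1040550097823143) 0.011749740689992905 q 2.1003326091777526 0.05751648563158708
16.25 [ 0.51056798 -0.20080995  0.23662395] 0.25384439861067104 b -0.43999686895815626 0.045482089399093005 [ 0.82084381 -0.62782842 -0.12703446] 0.5004296301504183
pics/k1135.png
pics/k1140.png
pics/k1620.png
pics/k1625.png
```

View pics/k1625.png

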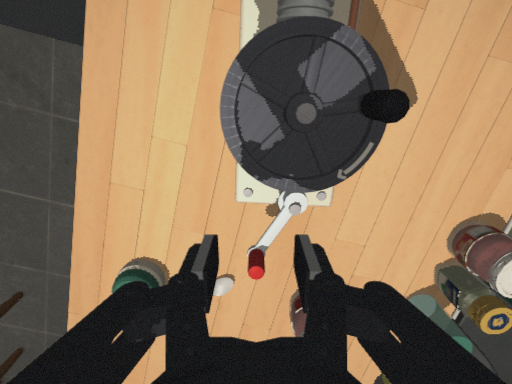

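The lever is on: red knob at (257,262), pivot at (295,203). The crank knob stands still at (385,105) and the gripper is clear of everything.

```bash
python3 -c "
from station import manip
print(manip.sign_off())"
```

```text
the job is handed in; nothing more can be done
None
```

I handed the job in after about 16 s of robot time: by my measurements the wheel stands at rest at about 2.10 rad, just past the peak I felt near 1.6 rad, with the brake lever on at about 1.0 rad and the arm clear of everything. The plunger position can't be measured directly, and the sign-off returned no verdict.

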